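# Release the battery cassette through the rear-panel hole

## Robot

A 7-joint arm with a two-finger parallel gripper is mounted at the origin on the work surface. World frame = base frame: x ahead of the robot, y to its left, z up, the work surface at z = 0. Lengths are in m, angles in rad, forces in N, time in s.
With the tool pointing down it reaches from about 0.4 to 0.875 m from the base axis. Payload 19.3 kg.
Tool frame: the origin (TCP) lies on the centre line of the jaws, within the pads' length; the fingertips stand 11 mm ahead of it and the grasp point (between the pads) lies 8 mm behind it; y points along the fingers, x is the direction in which the jaws open and shut, and the axes are right-handed (so a half turn about y gives the same grasp; the last joint's range is limited). The gripper opens to 85 mm and grips with 20 to 120 N. Pads are 22 mm wide; open, the fingers measure 114 mm over their backs; the gripper's body (76 mm by 85 mm) begins 54 mm behind the grasp point. The pads swing forward as they close: fully open they stand 13 mm farther back than shut.
Start: joints at [1.261, 0.521, -0.036, 1.599, 0.021, 1.021, -0.113], TCP at [0.148, -0.607, 0.242] pointing down, gripper open.
Joint ranges: [-2.91, 2.91], [-0.3, 2.13], [-1.5, 1.42], [0.17, 2.43], [-1.26, 4.41], [0.16, 1.93], [-2.52, 2.52]. Speed limits (rad/s): [1.89, 1.89, 2.39, 2.39, 3.01, 3.01, 3.01].

## Interface

Orientations are given as [roll, pitch, yaw] about the fixed x, y, z axes, in that order (R = Rz(yaw) Ry(pitch) Rx(roll)).
In Python, from workcell import monitor, cams, bot gives the robot as it stands.
- The arm moves only by the tool send_rows, never from a script. Its argument "series" is text: rows parted by semicolons, each of 7 numbers parted by spaces: the turn, a rotation vector about the tool's x, y, z in rad, then the shift along the tool's x, y, z in mm, then the opening, from 0 (shut) to 1 (fully open). In form: ax ay az tx ty tz claw; .... A call has 1 to 20 rows; each row is the pose to reach, as a shift and turn from the pose commanded when the call began, along the tool's axes at that moment; what a row does not reach only later rows make up. A row lasts 1/12 s, in which the tool goes at most 41.7 mm and 7.16 degrees, less where a joint would pass 70% of its speed; a pose out of reach is approached as far as the arm can. A call with a gripper value outside its range is refused whole. The fingers move at their own pace and stop on an object; "force" is the grip in N (left out, the last holds). Time passes only in rows, so rows that repeat a pose let the fingers close. It gives the time, the measured TCP pose, the force and the opening at its end, in the units of the state.
- monitor.observe(): the state, without advancing time (a new reading comes with each control period).
- cams.grab_frame(name): name is "scene" or "top" or "wrist"; returns the picture (400x640x3 uint8, red, green, blue); there is no depth.
- cams.get_calibration(name): a dict with "mtx" (3x3 intrinsics, pixels), "origin" and "attitude" of the camera in the world. Camera axes: x right, y down, z forward; pixel columns grow to the right and rows downward; lengths in m; the calibration is good to about 2 mm. A picture is of the moment at which its call begins: read the wrist's pose just before it. get_calibration takes no time and is no camera call; for the wrist camera it gives the pose at the moment of the call.
- bot.job_done(): hands the job in, once; it reports no verdict.
The state is a dict: "clock": time; "qpos": joint angles; "qd": joint speeds; "joint_efforts": joint torques, N m; "position": TCP position; "tool_rot": TCP orientation; "force": force on the tool from outside, world axes, zero at the start; "moment": the same for the moment, N m; "grip_width": finger opening in m.
Only numpy, scipy, OpenCV 4.12 (cv2) and the standard library are available. Lean on these libraries where they do the work, as an engineer would, in place of code of your own. Each camera call takes 0.05 s, during which the arm holds its last target.

## Task

Take the square-handled wooden rod from the tool rack, push its dowel through the small hole in the instrument case's rear panel and feel for the hidden spring catch: press it gently, without straining the catch or the panel, and keep it down until the battery cassette has sprung fully out of the case. Then pull the rod out and hang it upright in the rack again, down to its shoulder, leaving the other tools in the rack and the things on the bench where they are.

Things in the scene. Friction and masses are not known exactly. Their poses are not given: they have to be found in the camera images.
- case: dark steel instrument case, 200 (x) x 240 (y) x 110 mm (z), lying on its front, its bare aluminium rear panel on top; it does not shift. Origin: centre of its underside, z up. Its -x side, roughly towards the robot, has the cassette's bay. On the panel (5 mm thick), away from the hole: a round fan guard, black mains inlet, three black terminals 12 mm high.
- hole (a point): centre of the mouth of the release hole, level with the panel's top, 110 mm above the table; case frame (-35, -75, 110) mm. Round, 12 mm across, slightly countersunk, the only such hole. Straight below, out of sight, is the flat button (24 mm across) of the catch, 8 to 28 mm below the panel's top: its adjusting screw is set differently on each unit, so the depth must be felt.
- catch: spring catch hidden in the case under the hole; origin below the hole, level with the case's underside, sinking as the catch is pressed. It meets the rod with about 5 N, lets go after 7 mm of travel (9 to 12 N), and has a hard stop at 9 mm; over about 25 N on catch or panel risks damage. Keep it down until the cassette is out; let go, it springs back up.
- cassette (a joint): how far the battery cassette has slid out of the case, along the case's -x, in m: 0 latched in, 0.045 fully sprung out. A spring drives it out by itself in about a second once the catch is down; nothing need pull it.
- cassette_front (a point): middle of the cassette's grey front face (130 x 48 mm, with a small black finger lip), flush with the case's side when latched; moves with the cassette.
- rod: release rod of plain wood: a round dowel 8 mm in diameter and 70 mm long, below a square handle 22 x 22 mm and 50 mm long; 45 g or so. Origin: the dowel's tip, z axis from the tip up to the handle; the handle reaches from 70 to 120 mm along z, its flat sides face the body's x and y. At the start it stands upright in the rack, its handle's shoulder resting on the rack's top plate, its tip 10 mm above the table. The only tool there with a square handle.
- rack: fixed plywood tool rack: open frame 70 (x) x 190 (y) mm with a top plate whose upper face is 80 mm above the table. Origin: centre of its underside. Three round holes 12 mm across go through the 12 mm plate at y = -60, 0 and +60 mm, x = 0 in its frame; one tool hangs in each, in any order. The floor plate is 4 mm thick.
- nutdriver: bystander in the rack: fat round wooden handle 28 mm across, 45 mm long, on a 50 mm steel shank; origin at its tip.
- scriber: bystander in the rack: waisted round wooden handle up to 22 mm across, 40 mm long, on a thin 35 mm shank; origin at its tip.
- meter: bystander: grey handheld meter lying flat, 150 x 75 x 35 mm; origin: centre of its underside.
- pad: bystander: white note block, 85 x 120 x 12 mm; origin: centre of its underside.
- solvent: bystander: small white bottle, 44 mm across, 110 mm tall; origin: centre of its underside.
- spool: bystander: wire spool, 60 mm across, 36 mm tall; origin: centre of its underside.
- parts_tray: bystander: grey divided tray, 100 x 130 x 30 mm; origin: centre of its underside.
- pen_cup: bystander: white cup, 72 mm across, 100 mm tall; origin: centre of its underside.
Things that resemble listed ones, but are neither listed nor needed, are in the scene too. Leave any blue look-alike of the rod alone.

How it is judged:
On the way, in this order (a step that is already met when the one before it is completed fails the run):
1. the rod's dowel has entered the release hole (horizontal distance between rod and hole below 0.006 m and z of rod in the frame of case below 0.106 m), for 0.05 s.
2. the cassette has sprung fully out while the rod is in the hole (value of joint cassette above 0.04 m and horizontal distance between rod and hole below 0.008 m and z of rod in the frame of case below 0.108 m), for 0.1 s.
At the end, for the whole second after the job is handed in: The cassette stands out of the case by more than 40 mm (of 45); the rod hangs at rest and upright (within 0.1 rad) in a hole of the rack, its shoulder down on the top plate within 4 mm, released (value of joint cassette above 0.04 m and angle between rod's own z axis and vertical below 0.1 rad and z of rod in the frame of rack between 0.006 and 0.014 m and x of rod in the frame of rack between -0.008 and 0.008 m and y of rod in the frame of rack between -0.07 and 0.07 m and linear speed of rod below 0.02 m/s); the robot touches nothing.
It fails at once if the rod strains the panel or the catch: more than 30 N between rod and case with all its parts (contact force between rod and case above 30 N).
It fails at once if the robot itself presses on the case or the cassette with more than 10 N (contact force between any of the fingers, the arm and case above 10 N).
It fails at once if another tool in the rack is moved by more than 15 mm (distance of any of nutdriver, scriber from where it was at the start of the episode above 0.015 m).
It fails at once if a thing on the bench is moved by more than 20 mm (distance of any of meter, pad, solvent, spool, parts_tray, pen_cup from where it was at the start of the episode above 0.02 m).
It also fails if it takes over 61 s, if anything falls off the work surface, if the arm or the gripper's body presses on something with over 40 N, if the wrist force passes 120 N, or if a joint passes its speed limit or range.

## Working session

There is one attempt and no reset: what is moved stays moved. The work goes in short steps, Python scripts to look and compute and a tool call to move; the robot and the scene stay as the last step left them, time stands still between calls to the robot, and variables do not carry over. Pictures are saved under pics/ and viewed, and the job is handed in when it is done.

Besides the shell and the picture viewer there is one more tool, called after "Request:" as a command line: name --argument value ..., lists and objects as JSON in quotes. send_rows: Moves the arm, as the interface text tells. Its arguments: {"type":"object","properties":{"series":{"type":"string"},"force":{"type":"number"}},"required":["series"]}

```bash
ls; mkdir -p pics; python3 - <<'E'
from workcell import monitor, cams, bot
import cv2
s=monitor.observe(); print({k:(v if not hasattr(v,'tolist') else v.tolist()) for k,v in s.items()})
for n in ["scene","top","wrist"]:
    c=cams.get_calibration(n); print(n,c)
    cv2.imwrite(f"pics/{n}0.png",cams.grab_frame(n)[:,:,::-1])
E
```

```text
pics
{'clock': 0.0, 'qpos': [1.260779152010842, 0.522005767367669, -0.03633385500414311, 1.6000148848853646, 0.021198564556988174, 1.0211181168306787, -0.11279697894191042], 'qd': [-0.0005056466512740265, -0.0008994338629311083, -6.576241396133694e-05, 0.0015128871614377842, 5.8452408394859775e-06, -0.0002357410989062344, 0.001228134865852453], 'joint_efforts': [0.0006696574746456463, -92.712721824646, 1.9803911447525024, -36.993666887283325, 0.017916234210133553, 0.008019914967007935, -6.683078026981093e-05], 'position': [0.14834074702235195, -0.6067937940647821, 0.24172833452496828], 'tool_rot': [-1.5708760659388206, 0.001158404710879024, -1.3309811795048578], 'force': [-0.7163362135307848, 0.1734428079008657, 0.285290802630083], 'moment': [-0.05655912115370958, 0.056190927617011284, 0.030875578250527124], 'grip_width': 0.08551745361530728}
scene {'mtx': array([[497.36022737,   0.        , 312.80486169],
       [  0.        , 497.36022737, 198.75393844],
       [  0.        ,   0.        ,   1.        ]]), 'origin': array([ 1.16789208, -0.91024803,  1.17057216]), 'attitude': array([-2.35817056,  0.0191353 ,  0.58710047])}
top {'mtx': array([[399.33898826,   0.        , 315.24207074],
       [  0.        , 399.33898826, 199.10044607],
       [  0.        ,   0.        ,   1.        ]]), 'origin': array([0.30161547, 0.0173885 , 1.38760387]), 'attitude': array([-2.95046007, -0.01342735, -1.547614  ])}
wrist {'mtx': array([[309.16700838,   0.        , 314.47066309],
       [  0.        , 309.16700838, 200.21097061],
       [  0.        ,   0.        ,   1.        ]]), 'origin': array([ 0.22568123, -0.58916632,  0.37334399]), 'attitude': array([ 2.82580526e+00,  1.95574223e-03, -1.32965667e+00])}
```

View pics/scene0.png

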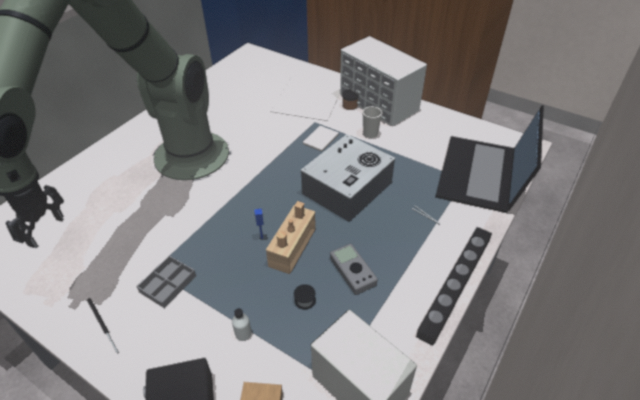

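View pics/top0.png

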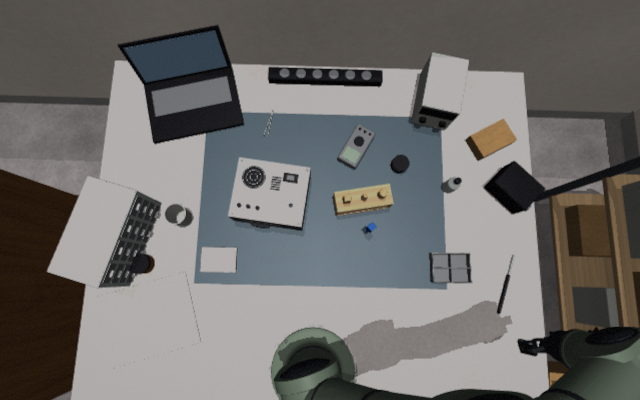

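View pics/wrist0.png

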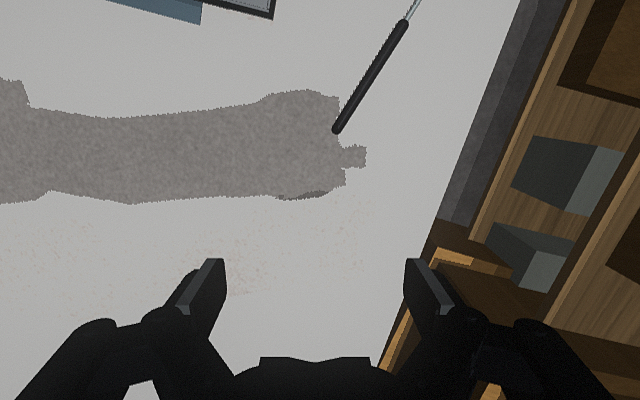

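```bash
cat > h.py <<'E'
import numpy as np, cv2
from scipy.spatial.transform import Rotation as Ro
from workcell import monitor, cams, bot
def ray(c,u,v,z):
    R=Ro.from_euler('xyz',c['attitude']).as_matrix()
    d=R@np.linalg.inv(c['mtx'])@np.array([u,v,1.]); o=np.asarray(c['origin'])
    return o+d*(z-o[2])/d[2]
def proj(c,P):
    R=Ro.from_euler('xyz',c['attitude']).as_matrix()
    p=c['mtx']@(R.T@(np.asarray(P)-c['origin'])); return p[:2]/p[2]
def crop(im,x0,y0,x1,y1,k,fn):
    cv2.imwrite(fn,cv2.resize(im[y0:y1,x0:x1],None,fx=k,fy=k,interpolation=cv2.INTER_CUBIC))
E
python3 - <<'E'
from h import *
t=cv2.imread('pics/top0.png'); s=cv2.imread('pics/scene0.png')
crop(t,220,140,420,250,4,'pics/topc.png'); crop(s,240,120,400,280,3.7,'pics/scc.png')
c=cams.get_calibration('top')
for n,u,v,z in [('hole',292,208,.11),('rackc',363,200,.08),('blue',370,228,.1)]: print(n,ray(c,u,v,z))
E
```

```text
hole [0.5178527  0.08062821 0.11      ]
rackc [ 0.55604416 -0.15381868  0.08      ]
blue [ 0.46020177 -0.17398714  0.1       ]
```

View pics/topc.png

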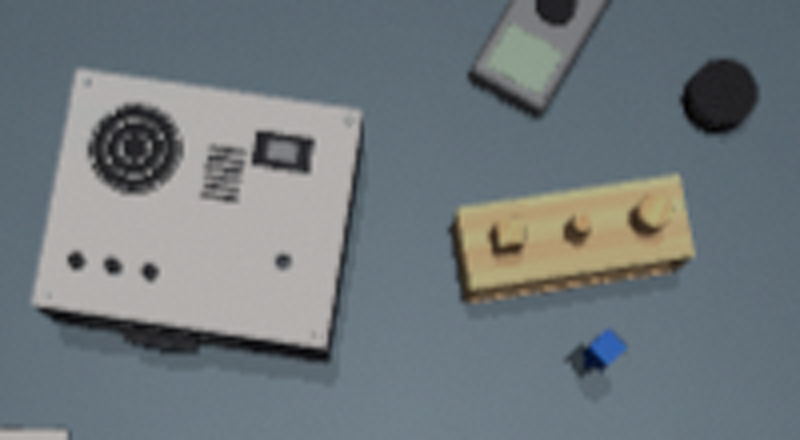

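View pics/scc.png

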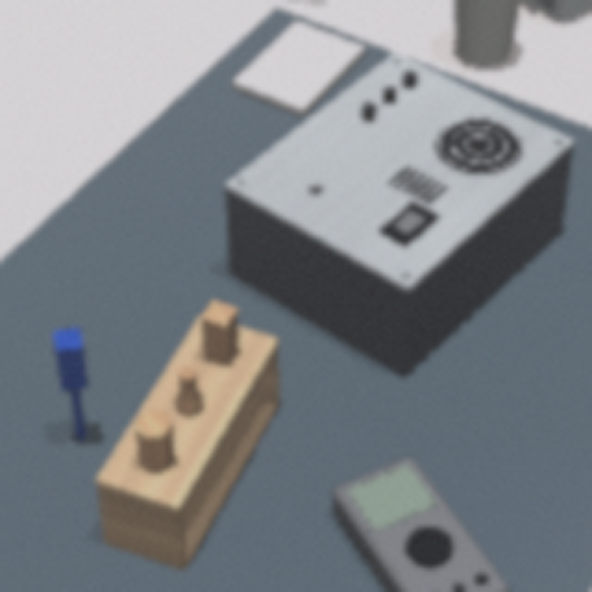

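```bash
python3 - <<'E'
from h import *
c=cams.get_calibration('top')
f=lambda x,y,z: ray(c,220+x/4,140+y/4,z)
def rect(pts,z):
    P=np.array([f(x,y,z) for x,y in pts]); print(P.round(4).tolist(),'ctr',P.mean(0).round(4), [np.linalg.norm(P[i]-P[i-1]).round(4) for i in range(4)])
    d=(P[0]+P[3]-P[1]-P[2]); print('yaw',np.arctan2(-d[0],d[1])); return P
rect([(455,210),(682,175),(693,255),(465,290)],.08)
rect([(78,68),(362,108),(330,350),(33,305)],.11)
print('hole',f(283,261,.11)); print('rodtop',f(513,230,.13))
c=cams.get_calibration('scene')
g=lambda x,y,z: ray(c,240+x/3.7,120+y/3.7,z)
print('hole s',g(316,189,.11),'rodtop s',g(221,312,.13))
print('rackcorners',g(97,480,.08),g(183,505,.08),g(278,340,.08))
print('case corn',g(228,185,.11),g(408,290,.11),g(573,145,.11))
print('blue top',g(70,336,.12))
E
```

```text
[[0.5791, -0.0557, 0.08], [0.6142, -0.2466, 0.08], [0.5459, -0.2549, 0.08], [0.5115, -0.065, 0.08]] ctr [ 0.5627 -0.1556  0.08  ] [np.float64(0.0682), np.float64(0.194), np.float64(0.0688), np.float64(0.193)]
yaw 0.18045666370051464
[[0.6849, 0.2605, 0.11], [0.657, 0.0242, 0.11], [0.4552, 0.0447, 0.11], [0.4857, 0.2849, 0.11]] ctr [0.5707 0.1536 0.11  ] [np.float64(0.2008), np.float64(0.238), np.float64(0.2028), np.float64(0.2421)]
yaw -0.12205817099607745
hole [0.52679896 0.08499212 0.11      ]
rodtop [ 0.55327585 -0.09979514  0.13      ]
hole s [0.53063619 0.08331886 0.11      ] rodtop s [ 0.55755903 -0.09791105  0.13      ]
rackcorners [ 0.55026996 -0.25648423  0.08      ] [ 0.61936829 -0.24061589  0.08      ] [ 0.58557024 -0.06004396  0.08      ]
case corn [0.46370131 0.04692634 0.11      ] [0.65980056 0.02011238 0.11      ] [0.69019603 0.25312008 0.11      ]
blue top [ 0.46622247 -0.17607012  0.12      ]
```

```bash
cat >> h.py <<'E'
def go(P,yaw,R0=None,p0=None,tilt=None):
    s=monitor.observe()
    R0=Ro.from_euler('xyz',s['tool_rot']); p0=np.array(s['position'])
    R1=Ro.from_euler('xyz',[-np.pi/2,0,yaw])
    rv=(R0.inv()*R1).as_rotvec(); t=R0.inv().apply(np.array(P)-p0)*1000
    print('turn',rv.round(4),'shift mm',t.round(1),'t',s['clock'])
E
python3 - <<'E'
from h import *
go([.556,-.098,.24],.18)
E
```

```text
turn [-6.000e-04 -1.511e+00 -7.000e-04] shift mm [-397.5    2.2  516.8] t 0.15
```

Request:
send_rows --series "0 -1.511 0 -397 2 517 0.7;0 -1.511 0 -397 2 517 0.7;0 -1.511 0 -397 2 517 0.7;0 -1.511 0 -397 2 517 0.7;0 -1.511 0 -397 2 517 0.7;0 -1.511 0 -397 2 517 0.7;0 -1.511 0 -397 2 517 0.7;0 -1.511 0 -397 2 517 0.7;0 -1.511 0 -397 2 517 0.7;0 -1.511 0 -397 2 517 0.7;0 -1.511 0 -397 2 517 0.7;0 -1.511 0 -397 2 517 0.7;0 -1.511 0 -397 2 517 0.7;0 -1.511 0 -397 2 517 0.7;0 -1.511 0 -397 2 517 0.7;0 -1.511 0 -397 2 517 0.7;0 -1.511 0 -397 2 517 0.7;0 -1.511 0 -397 2 517 0.7;0 -1.511 0 -397 2 517 0.7;0 -1.511 0 -397 2 517 0.7"

```text
clock: 1.82
position: [0.5558, -0.0998, 0.2402]
tool_rot: [-1.571, 0.001, 0.179]
force: [0.0, -0.7, -0.6]
grip_width: 0.06
```

```bash
python3 - <<'E'
from h import *
c=cams.get_calibration('wrist')
im=cams.grab_frame('wrist')[:,:,::-1]; cv2.imwrite('pics/w1.png',im); print(c['origin'],c['attitude']); s=monitor.observe(); print(s['clock'],s['qpos'],s['position'],s['tool_rot'],s['grip_width'])
print(proj(c,[.556,-.098,.13]),proj(c,[.529,.084,.11]))
E
```

```text
[ 0.54163902 -0.02250271  0.37172694] [2.82648812e+00 6.95972777e-04 1.79849059e-01]
1.8667 [ 0.46447586  0.47223822 -0.54143641  1.74396541  0.28217066  1.00382126
 -0.00343416] [ 0.55580358 -0.09987625  0.24028422] [-1.57119351e+00  4.16216151e-04  1.78330293e-01] 0.05955255034420975
[315.43671211 197.9558599 ] [324.21658205 -61.97224428]
```

View pics/w1.png

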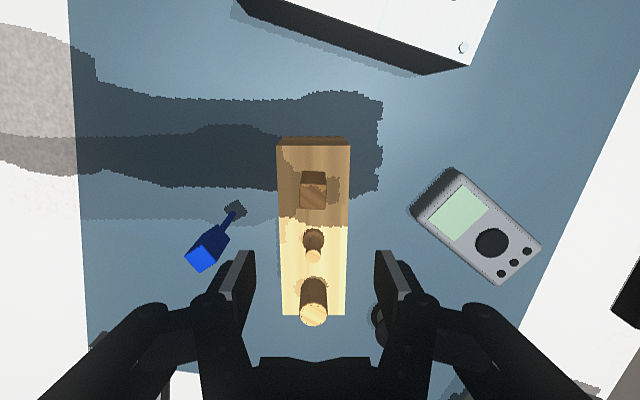

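```bash
python3 - <<'E'
from h import *
im=cv2.imread('pics/w1.png'); crop(im,265,125,365,235,5.4,'pics/w1c.png')
E
```

```text
(no output)
```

View pics/w1c.png

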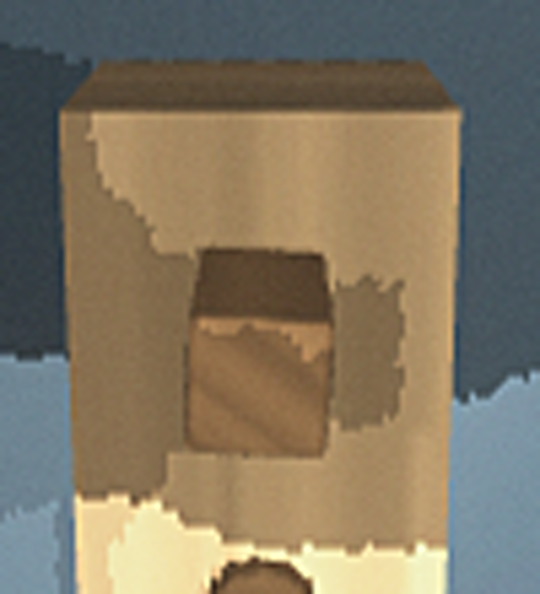

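```bash
python3 - <<'E'
from h import *
c=cams.get_calibration('wrist')
f=lambda p,z: ray(c,265+p[0]/5.4,125+p[1]/5.4,z)
P=np.array([f(p,.13) for p in [(193,316),(330,318),(325,455),(188,450)]])
print(P.round(4),P.mean(0),[np.linalg.norm(P[i]-P[i-1]) for i in range(4)])
d=P[1]-P[0]+P[2]-P[3]; e=P[0]-P[3]+P[1]-P[2]; print(np.arctan2(d[1],d[0]),np.arctan2(-e[0],e[1]))
B=[f(p,.08) for p in [(203,248),(324,252)]]; print('base back edge',B, np.linalg.norm(B[1]-B[0]))
r=[f(p,.08) for p in [(62,110),(460,110)]]; print('rack +y edge',r,np.mean(r,0),np.arctan2(r[1][1]-r[0][1],r[1][0]-r[0][0]))
m=np.mean(r,0)+.035*np.array([np.sin(.18),-np.cos(.18),0]); print('rack hole est',m)
go([P.mean(0)[0],P.mean(0)[1],.1],.18)
E
```

```text
[[ 0.5422 -0.0882  0.13  ]
 [ 0.5624 -0.0848  0.13  ]
 [ 0.5658 -0.1063  0.13  ]
 [ 0.5449 -0.1093  0.13  ]] [ 0.55384005 -0.09713896  0.13      ] [np.float64(0.02131077781636519), np.float64(0.020517444185015696), np.float64(0.021795764173269522), np.float64(0.021077346912415938)]
0.15273117182377588 0.14307160236457733
base back edge [array([ 0.54197487, -0.08903608,  0.08      ]), array([ 0.56334492, -0.08589314,  0.08      ])] 0.021599931251959182
rack +y edge [array([ 0.51377535, -0.06928661,  0.08      ]), array([ 0.5818355 , -0.05692183,  0.08      ])] [ 0.54780542 -0.06310422  0.08      ] 0.1797140986579105
rack hole est [ 0.55407146 -0.09753875  0.08      ]
turn [ 0.0004 -0.0017 -0.0004] shift mm [ -1.4 140.3   3.1] t 1.8667
```

Request:
send_rows --series "0 0.03 0 -1.5 30 3 0.6;0 0.03 0 -1.5 65 3 0.6;0 0.03 0 -1.5 95 3 0.6;0 0.03 0 -1.5 120 3 0.6;0 0.03 0 -1.5 140 3 0.6;0 0.03 0 -1.5 140 3 0.6;0 0.03 0 -1.5 140 3 0.6"

```text
clock: 2.45
position: [0.5538, -0.0965, 0.1002]
tool_rot: [-1.57, 0.001, 0.149]
force: [0.4, -0.0, 1.1]
grip_width: 0.0514
```

```bash
python3 - <<'E'
from h import *
go([.5538,-.0973,.1],.148); s=monitor.observe(); print(s['position'],s['tool_rot'],s['force'],s['grip_width'])
im=cams.grab_frame('wrist')[:,:,::-1]; cv2.imwrite('pics/w2.png',im)
E
```

```text
turn [-0.0004  0.0011 -0.0013] shift mm [-0.1  0.2 -0.7] t 2.45
[ 0.55383398 -0.09654595  0.10023673] [-1.57041504e+00  1.30013242e-03  1.49098586e-01] [ 0.43533993 -0.04235956  1.14501141] 0.05136507124360548
```

View pics/w2.png

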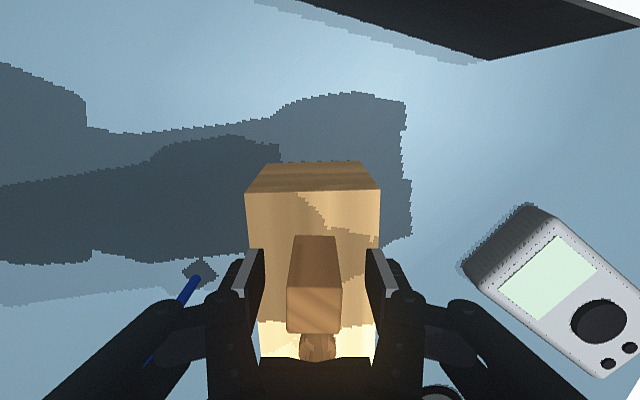

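Request:
send_rows --series "0 0 0 0 0 0 0.3;0 0 0 0 0 0 0;0 0 0 0 0 0 0;0 0 0 0 0 0 0;0 0 0 0 0 0 0;0 0 0 0 0 0 0" --force 50

```text
clock: 3.0
position: [0.5549, -0.0963, 0.1017]
tool_rot: [-1.572, -0.002, 0.15]
force: [-2.5, -0.8, 10.4]
grip_width: 0.0214
```

Request:
send_rows --series "0 0 0 0 -15 0 0;0 0 0 0 -40 0 0;0 0 0 0 -75 0 0;0 0 0 0 -110 0 0;0 0 0 0 -145 0 0;0 0 0 0 -150 0 0;0 0 0 0 -150 0 0;0 0 0 0 -150 0 0"

```text
clock: 3.67
position: [0.5541, -0.0962, 0.2503]
tool_rot: [-1.571, -0.0, 0.15]
force: [-0.3, 0.6, -1.7]
grip_width: 0.0214
```

```bash
python3 - <<'E'
from h import *
s=monitor.observe(); print(s['position'],s['tool_rot'],s['force'],s['moment'],s['grip_width'])
c=cams.get_calibration('wrist')
im=cams.grab_frame('wrist')[:,:,::-1]; cv2.imwrite('pics/w3.png',im)
im=cams.grab_frame('scene')[:,:,::-1]; cv2.imwrite('pics/s3.png',im); crop(im,220,60,420,240,4,'pics/s3c.png')
print(proj(c,[.528,.084,.11]))
R0=Ro.from_euler('xyz',s['tool_rot']); d=s['position']
print('tip px',proj(c,d+R0.apply([0,.09,0])),proj(c,d+R0.apply([0,.02,0])))
E
```

```text
[ 0.55414163 -0.09624998  0.25030949] [-1.57136111e+00 -3.78438367e-04  1.49721937e-01] [-0.31768435  0.6100913  -1.71566866] [ 0.00656482 -0.00011654 -0.06230078] 0.02144719498613835
[316.35792193 -49.26436381]
tip px [314.66527823 208.29908518] [314.72562042 251.25958103]
```

View pics/w3.png

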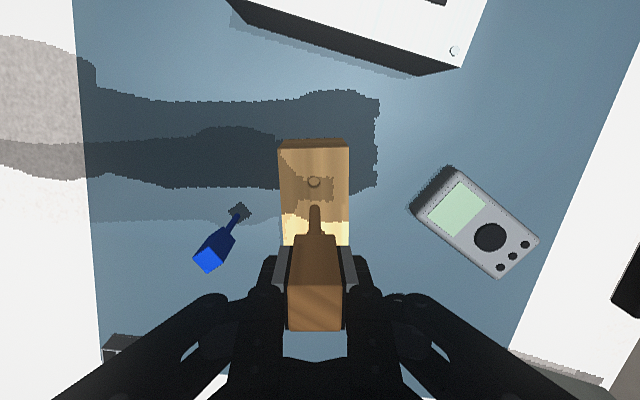

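View pics/s3c.png

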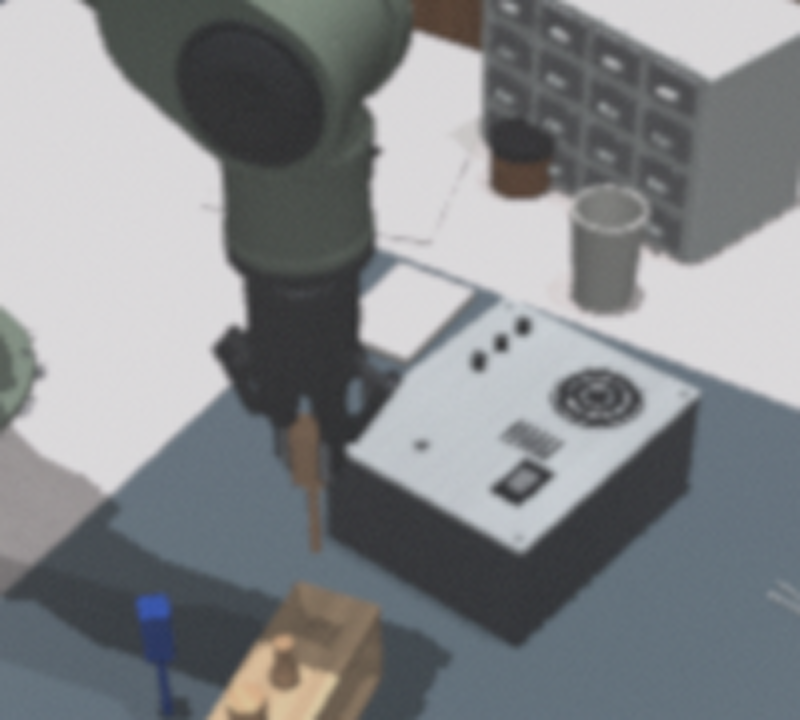

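```bash
python3 - <<'E'
from h import *
go([.528,.085,.235],.15)
im=cv2.imread('pics/w3.png'); crop(im,270,130,360,260,4.6,'pics/w3c.png')
E
```

```text
turn [-0.0004  0.     -0.0016] shift mm [  1.6  14.2 182.9] t 3.7667
```

View pics/w3c.png

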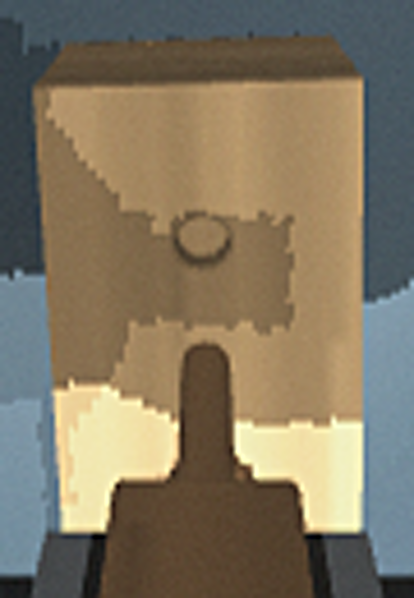

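Request:
send_rows --series "0 0 0 0.5 3 40 0;0 0 0 1 6 80 0;0 0 0 1.5 10 120 0;0 0 0 1.5 14 155 0;0 0 0 1.5 14 175 0;0 0 0 1.5 14 183 0;0 0 0 1.5 14 183 0;0 0 0 1.5 14 183 0;0 0 0 1.5 14 183 0"

```text
clock: 4.52
position: [0.5287, 0.0835, 0.2358]
tool_rot: [-1.571, 0.001, 0.148]
force: [0.5, -0.2, -1.2]
grip_width: 0.0212
```

```bash
python3 - <<'E'
from h import *
s=monitor.observe(); print(s['position'],s['tool_rot'],s['force'],s['moment'],s['grip_width'])
c=cams.get_calibration('wrist')
im=cams.grab_frame('wrist')[:,:,::-1]; cv2.imwrite('pics/w4.png',im)
crop(im,260,100,370,260,3.7,'pics/w4c.png')
print(proj(c,[.528,.084,.11]))
# rack hole in w3: camera shifted by known TCP motion; yaw same
R=Ro.from_euler('xyz',c['attitude']); 
c2=dict(c); c2['origin']=c['origin']-s['position']+np.array([ 0.55414163,-0.09624998,0.25030949]); print('rack hole',ray(c2,314.1,182.0,.08))
E
```

```text
[0.52866824 0.08345413 0.23581704] [-1.57134841e+00  8.11741100e-04  1.48108627e-01] [ 0.50087586 -0.20507735 -1.206732  ] [0.00072617 0.00570362 0.02766016] 0.021194672956564204
[314.09622753 193.74876172]
rack hole [ 0.55355157 -0.09682567  0.08      ]
```

View pics/w4.png

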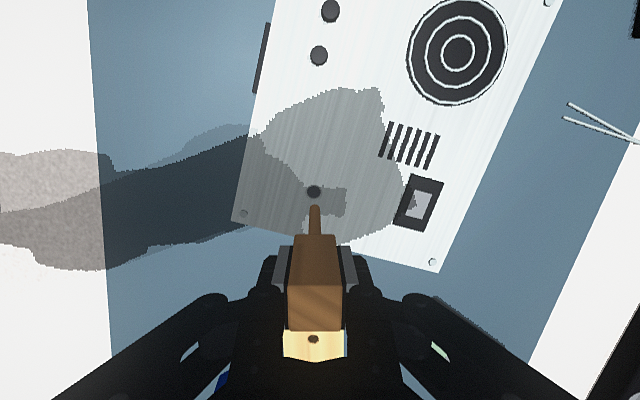

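View pics/w4c.png

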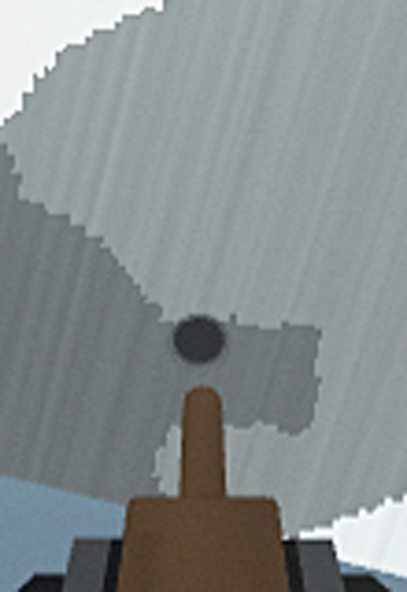

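```bash
python3 - <<'E'
from h import *
s=monitor.observe(); c=cams.get_calibration('wrist')
R0=Ro.from_euler('xyz',s['tool_rot']); p=s['position']
print('hole',ray(c,313.8,191.6,.11))
for zo in (-.002,-.001,0,.001):
  for L in (.090,.0915):
    a=[proj(c,p+R0.apply([4e-3*np.cos(t),L,zo+4e-3*np.sin(t)])) for t in np.linspace(0,2*np.pi,60)]
    a=np.array(a); print(zo,L,'tipmin row',a[:,1].min().round(2),'col',a[:,0].mean().round(2), 'rack edge? ')
E
```

```text
hole [0.52752958 0.08585686 0.11      ]
-0.002 0.09 tipmin row 205.78 col 314.77 rack edge? 
-0.002 0.0915 tipmin row 205.13 col 314.77 rack edge? 
-0.001 0.09 tipmin row 204.53 col 314.77 rack edge? 
-0.001 0.0915 tipmin row 203.89 col 314.77 rack edge? 
0 0.09 tipmin row 203.28 col 314.77 rack edge? 
0 0.0915 tipmin row 202.65 col 314.77 rack edge? 
0.001 0.09 tipmin row 202.02 col 314.77 rack edge? 
0.001 0.0915 tipmin row 201.4 col 314.77 rack edge?
```

```bash
python3 - <<'E'
from h import *
go([.5272,.0870,.209],.148)
E
```

```text
turn [ 0.0004 -0.0002 -0.0006] shift mm [-1.  27.   3.7] t 4.5667
```

Request:
send_rows --series "0 0 0 -1 9 3.7 0;0 0 0 -1 18 3.7 0;0 0 0 -1 27 3.7 0;0 0 0 -1 27 3.7 0;0 0 0 -1 27 3.7 0"

```text
clock: 4.98
position: [0.5266, 0.0885, 0.2085]
tool_rot: [-1.571, 0.001, 0.15]
force: [0.4, 0.7, -1.0]
grip_width: 0.0216
```

```bash
python3 - <<'E'
from h import *
s=monitor.observe(); print(s['position'],s['tool_rot'],s['force'],s['moment'],s['grip_width'])
c=cams.get_calibration('wrist')
im=cams.grab_frame('wrist')[:,:,::-1]; cv2.imwrite('pics/w5.png',im)
crop(im,275,170,355,250,7,'pics/w5c.png')
R0=Ro.from_euler('xyz',s['tool_rot']); p=s['position']
for zo in (-.002,-.001,0):
    a=np.array([proj(c,p+R0.apply([4e-3*np.cos(t),.091,zo+4e-3*np.sin(t)])) for t in np.linspace(0,2*np.pi,60)]); print(zo,((a-[275,170])*7).min(0),((a-[275,170])*7).max(0))
h=np.array([.5275,.0859,.11]); a=np.array([proj(c,h+6e-3*np.array([np.cos(t),np.sin(t),0])) for t in np.linspace(0,6.28,60)]);print(((a-[275,170])*7).min(0),((a-[275,170])*7).max(0))
E
```

```text
[0.52662115 0.08848536 0.20851571] [-1.57068223e+00  1.43498326e-03  1.49941602e-01] [ 0.44638789  0.73845571 -1.03071398] [-0.00655352 -0.04522924 -0.04426273] 0.021630632996757
-0.002 [241.27050139 247.44988351] [314.41206824 316.2805054 ]
-0.001 [241.23726131 238.74101198] [314.47466798 307.75212191]
0 [241.20393399 230.00916913] [314.53743198 299.20147795]
[230.08491725 214.59550641] [336.47545138 314.98989605]
```

View pics/w5c.png

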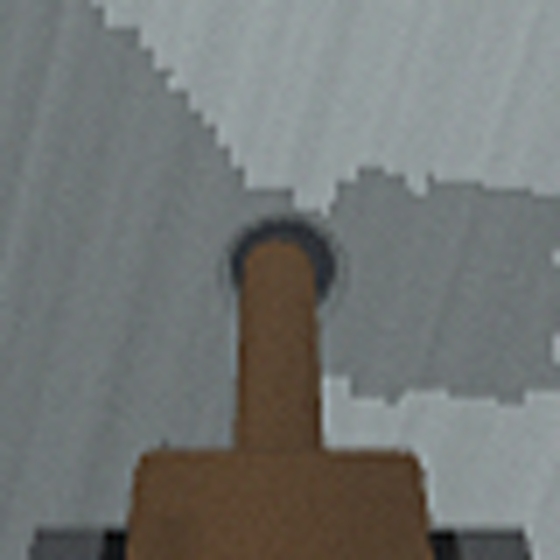

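Request:
send_rows --series "0 0 0 0.4 0 -1.7 0;0 0 0 0.4 0 -1.7 0;0 0 0 0.4 2 -1.7 0;0 0 0 0.4 4 -1.7 0;0 0 0 0.4 6 -1.7 0;0 0 0 0.4 8 -1.7 0;0 0 0 0.4 10 -1.7 0;0 0 0 0.4 11 -1.7 0;0 0 0 0.4 11 -1.7 0;0 0 0 0.4 11 -1.7 0"

```text
clock: 5.87
position: [0.5276, 0.0871, 0.1983]
tool_rot: [-1.571, 0.0, 0.15]
force: [-0.6, -0.6, -0.3]
grip_width: 0.0215
```

```bash
python3 - <<'E'
from h import *
s=monitor.observe(); print(s['position'],s['tool_rot'],s['force'],s['moment'],s['grip_width'])
c=cams.get_calibration('wrist')
im=cams.grab_frame('wrist')[:,:,::-1]; cv2.imwrite('pics/w6.png',im)
crop(im,275,170,355,250,7,'pics/w6c.png')
E
```

```text
[0.52759622 0.08707632 0.19828611] [-1.57074851e+00  5.77880899e-05  1.50000115e-01] [-0.63486484 -0.62137793 -0.27086808] [ 0.0248753   0.00573875 -0.02512437] 0.021525321850357552
```

View pics/w6c.png

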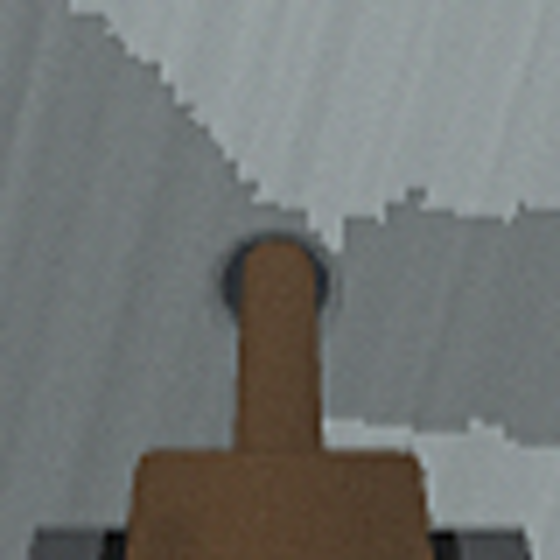

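```bash
python3 - <<'E'
from h import *
s=monitor.observe(); print(s['position'],s['force'])
c=cams.get_calibration('wrist')
R0=Ro.from_euler('xyz',s['tool_rot']); p=s['position']
for zo in (-.002,-.001,0):
  for L in (.088,.091):
    a=np.array([proj(c,p+R0.apply([4e-3*np.cos(t),L,zo+4e-3*np.sin(t)])) for t in np.linspace(0,2*np.pi,60)]); print(zo,L,((a-[275,170])*7).min(0),((a-[275,170])*7).max(0))
h=np.array([.5275,.0859,.11]); a=np.array([proj(c,h+6e-3*np.array([np.cos(t),np.sin(t),0])) for t in np.linspace(0,6.28,60)]);print(((a-[275,170])*7).min(0),((a-[275,170])*7).max(0))
im=cv2.imread('pics/w6.png'); 
g=np.clip((im[185:225,295:335].astype(float))*1.6,0,255).astype(np.uint8)
cv2.imwrite('pics/w6d.png',cv2.resize(g,None,fx=14,fy=14,interpolation=cv2.INTER_CUBIC))
E
```

```text
[0.52760453 0.0870577  0.19830961] [-0.44511564 -0.82231319 -0.17478565]
-0.002 0.088 [240.57813755 256.65102171] [314.60250622 326.210919  ]
-0.002 0.091 [241.011359   247.56455056] [314.14309389 316.38470284]
-0.001 0.088 [240.54358232 247.84862561] [314.66611992 317.59312896]
-0.001 0.091 [240.97778876 238.85701752] [314.20533776 307.85760606]
0 0.088 [240.5089353  239.02272905] [314.72990254 308.95257434]
0 0.091 [240.94413043 230.1265198 ] [314.26774491 299.30825516]
[219.49923942 230.43551632] [330.5115572  334.90507861]
```

View pics/w6d.png

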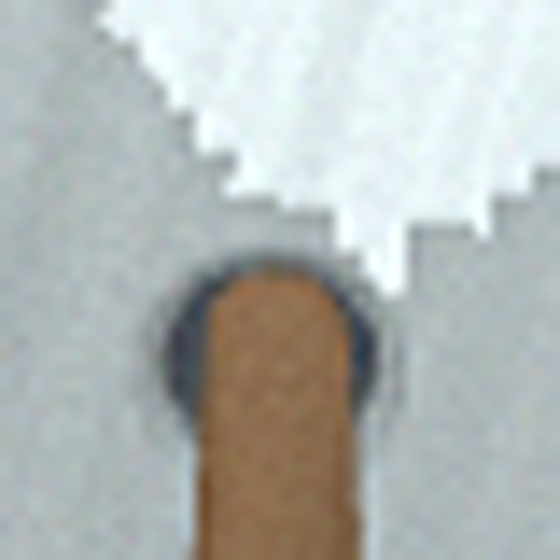

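Request:
send_rows --series "0 0 0 -0.4 1 -0.3 0;0 0 0 -0.4 2 -0.3 0;0 0 0 -0.4 3 -0.3 0;0 0 0 -0.4 4 -0.3 0;0 0 0 -0.4 4 -0.3 0;0 0 0 -0.4 4 -0.3 0"

```text
clock: 6.42
position: [0.5272, 0.0867, 0.1942]
tool_rot: [-1.571, 0.0, 0.15]
force: [-0.2, -0.5, -0.3]
grip_width: 0.0216
```

Request:
send_rows --series "0 0 0 0 1 0 0;0 0 0 0 2 0 0;0 0 0 0 3 0 0;0 0 0 0 3 0 0;0 0 0 0 3 0 0"

```text
clock: 6.83
position: [0.5272, 0.0867, 0.1912]
tool_rot: [-1.571, 0.0, 0.15]
force: [0.3, -0.2, -0.4]
grip_width: 0.0215
```

Request:
send_rows --series "0 0 0 0 1 0 0;0 0 0 0 2 0 0;0 0 0 0 3 0 0;0 0 0 0 3 0 0;0 0 0 0 3 0 0"

```text
clock: 7.25
position: [0.5272, 0.0867, 0.1882]
tool_rot: [-1.571, 0.0, 0.15]
force: [0.1, -0.3, -0.9]
grip_width: 0.0215
```

Request:
send_rows --series "0 0 0 0 1 0 0;0 0 0 0 2 0 0;0 0 0 0 3 0 0;0 0 0 0 3 0 0;0 0 0 0 3 0 0"

```text
clock: 7.67
position: [0.5272, 0.0867, 0.1852]
tool_rot: [-1.571, 0.0, 0.15]
force: [0.1, -0.4, -0.5]
grip_width: 0.0216
```

Request:
send_rows --series "0 0 0 0 1 0 0;0 0 0 0 2 0 0;0 0 0 0 3 0 0;0 0 0 0 3 0 0;0 0 0 0 3 0 0"

```text
clock: 8.08
position: [0.5272, 0.0867, 0.1822]
tool_rot: [-1.571, 0.0, 0.15]
force: [0.7, 0.2, -0.3]
grip_width: 0.0216
```

Request:
send_rows --series "0 0 0 0 1 0 0;0 0 0 0 2 0 0;0 0 0 0 2 0 0;0 0 0 0 2 0 0"

```text
clock: 8.42
position: [0.5274, 0.0868, 0.1804]
tool_rot: [-1.571, -0.0, 0.15]
force: [-0.1, 0.8, 2.9]
grip_width: 0.0213
```

Request:
send_rows --series "0 0 0 0 1 0 0;0 0 0 0 2 0 0;0 0 0 0 2 0 0;0 0 0 0 2 0 0"

```text
clock: 8.75
position: [0.5274, 0.0868, 0.1786]
tool_rot: [-1.571, -0.001, 0.15]
force: [-0.4, -0.6, 6.5]
grip_width: 0.0218
```

Request:
send_rows --series "0 0 0 0 1 0 0;0 0 0 0 2 0 0;0 0 0 0 3 0 0;0 0 0 0 3 0 0;0 0 0 0 3 0 0"

```text
clock: 9.17
position: [0.5275, 0.0868, 0.1756]
tool_rot: [-1.571, -0.001, 0.15]
force: [-1.9, -0.8, 6.4]
grip_width: 0.0214
```

Request:
send_rows --series "0 0 0 0 0.5 0 0;0 0 0 0 1 0 0;0 0 0 0 1.5 0 0;0 0 0 0 1.5 0 0;0 0 0 0 1.5 0 0"

```text
clock: 9.58
position: [0.5274, 0.0868, 0.1739]
tool_rot: [-1.571, -0.0, 0.15]
force: [0.9, 0.0, 2.2]
grip_width: 0.0215
```

```bash
python3 - <<'E'
from h import *
s=monitor.observe(); print(s['position'],s['tool_rot'],s['force'],s['moment'],s['grip_width'])
im=cams.grab_frame('top')[:,:,::-1]; cv2.imwrite('pics/t7.png',im)
crop(im,220,140,330,250,5,'pics/t7c.png')
E
```

```text
[0.52737512 0.08677822 0.17387426] [-1.57068889e+00 -4.02013236e-04  1.50012603e-01] [0.87320563 0.04869561 2.180797  ] [ 0.10496354 -0.14188652  0.08042548] 0.021540194098296814
```

View pics/t7c.png

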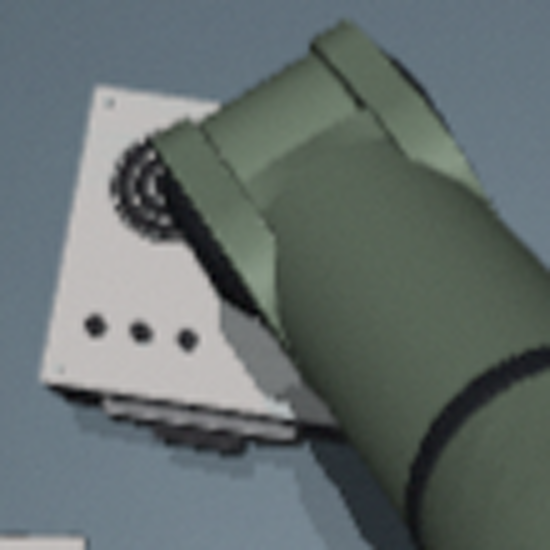

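Request:
send_rows --series "0 0 0 0 0.3 0 0;0 0 0 0 0.5 0 0;0 0 0 0 0.5 0 0;0 0 0 0 0.5 0 0;0 0 0 0 0.5 0 0;0 0 0 0 0.5 0 0;0 0 0 0 0.5 0 0;0 0 0 0 0.5 0 0;0 0 0 0 0.5 0 0;0 0 0 0 0.5 0 0;0 0 0 0 0.5 0 0;0 0 0 0 0.5 0 0;0 0 0 0 0.5 0 0;0 0 0 0 0.5 0 0;0 0 0 0 0.5 0 0;0 0 0 0 0.5 0 0"

```text
clock: 10.97
position: [0.5275, 0.0868, 0.1736]
tool_rot: [-1.571, -0.001, 0.15]
force: [0.3, -0.6, 7.5]
grip_width: 0.0216
```

```bash
python3 - <<'E'
from h import *
c=cams.get_calibration('top'); w=cams.get_calibration('wrist')
im=cams.grab_frame('top')[:,:,::-1]; cv2.imwrite('pics/t8.png',im)
crop(im,220,140,330,250,5,'pics/t8c.png')
im=cams.grab_frame('wrist')[:,:,::-1]; cv2.imwrite('pics/w8.png',im)
R=Ro.from_euler('z',-.122); o=np.array([.571,.155,0])
for d in (0,.045):
  for y in (-.065,.065):
    P=o+R.apply([-.1-d,y,.07]); print(d,y,(proj(c,P)-[220,140])*5, proj(w,P))
E
```

```text
0 -0.065 [326.61652218 429.63316755] [236.57870144 171.69285375]
0 0.065 [133.07490437 401.13342043] [275.47547362 -16.59573123]
0.045 -0.065 [315.76066699 496.8544613 ] [178.63147117 156.13415344]
0.045 0.065 [120.9787811  468.07398279] [206.91220442 -38.80980954]
```

View pics/t8c.png

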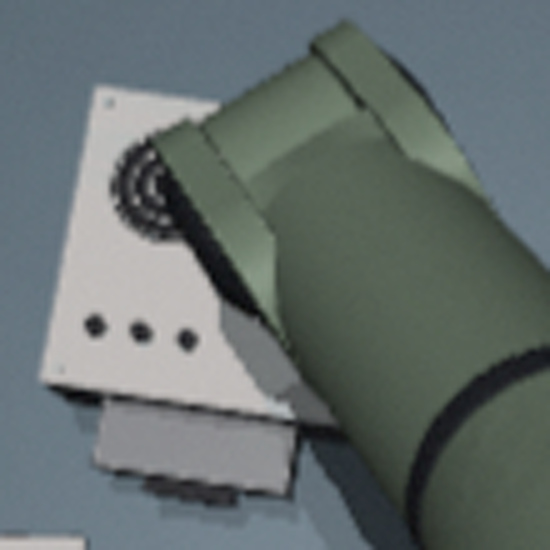

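View pics/w8.png

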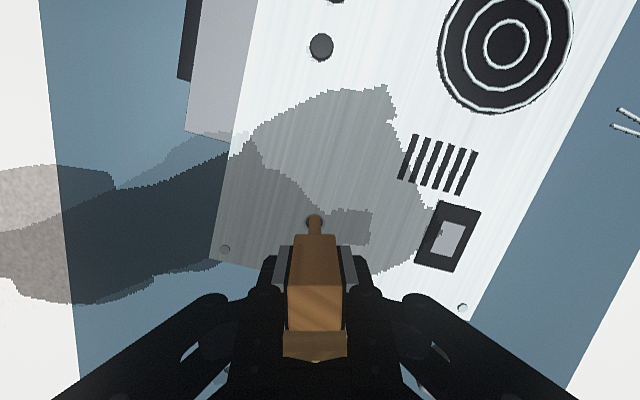

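Request:
send_rows --series "0 0 0 0 0 0 0;0 0 0 0 0 0 0;0 0 0 0 0 0 0;0 0 0 0 0 0 0;0 0 0 0 0 0 0;0 0 0 0 0 0 0"

```text
clock: 11.57
position: [0.5275, 0.0868, 0.1736]
tool_rot: [-1.571, -0.001, 0.15]
force: [0.0, -0.4, 7.3]
grip_width: 0.0217
```

```bash
python3 - <<'E'
from h import *
im=cams.grab_frame('top')[:,:,::-1]; a=cv2.imread('pics/t8.png').astype(int)
d=np.abs(im.astype(int)-a).max(2)[210:245,225:290]; print(d.max(), (d>25).sum(), monitor.observe()['position'])
E
```

```text
7 0 [0.52750848 0.08675037 0.17356611]
```

Request:
send_rows --series "0 0 0 0 -6 0 0;0 0 0 0 -15 0 0;0 0 0 0 -27 0 0;0 0 0 0 -40 0 0;0 0 0 0 -58 0 0;0 0 0 0 -76 0 0;0 0 0 0 -76 0 0;0 0 0 0 -76 0 0"

```text
clock: 12.28
position: [0.5275, 0.0867, 0.2506]
tool_rot: [-1.571, -0.002, 0.15]
force: [0.3, 0.1, -0.7]
grip_width: 0.0217
```

```bash
python3 - <<'E'
from h import *
go([.5541,-.0962,.25],.15)
E
```

```text
turn [ 0.0002 -0.0003  0.0017] shift mm [  -1.     0.6 -184.8] t 12.2833
```

Request:
send_rows --series "0 0 0 0 0 -40 0;0 0 0 -0.5 0 -80 0;0 0 0 -1 0 -120 0;0 0 0 -1 0 -155 0;0 0 0 -1 10 -178 0;0 0 0 -1 30 -185 0;0 0 0 -1 55 -185 0;0 0 0 -1 65 -185 0;0 0 0 -1 65 -185 0;0 0 0 -1 65 -185 0;0 0 0 -1 65 -185 0"

```text
clock: 13.2
position: [0.5544, -0.0959, 0.1854]
tool_rot: [-1.571, -0.001, 0.151]
force: [-0.9, 0.5, -0.9]
grip_width: 0.0209
```

```bash
python3 - <<'E'
from h import *
s=monitor.observe(); print(s['position'],s['tool_rot'],s['force'],s['grip_width'])
c=cams.get_calibration('wrist')
im=cams.grab_frame('wrist')[:,:,::-1]; cv2.imwrite('pics/w9.png',im)
crop(im,275,170,355,250,7,'pics/w9c.png')
R0=Ro.from_euler('xyz',s['tool_rot']); p=s['position']
for zo in (-.002,-.001,0):
    a=np.array([proj(c,p+R0.apply([4e-3*np.cos(t),.091,zo+4e-3*np.sin(t)])) for t in np.linspace(0,2*np.pi,60)]); print(zo,((a-[275,170])*7).min(0),((a-[275,170])*7).max(0))
h=np.array([.5538,-.0970,.08]); a=np.array([proj(c,h+6e-3*np.array([np.cos(t),np.sin(t),0])) for t in np.linspace(0,6.28,60)]);print(((a-[275,170])*7).min(0),((a-[275,170])*7).max(0))
E
```

```text
[ 0.55438765 -0.09585323  0.18536302] [-1.57094105e+00 -1.03518714e-03  1.50750965e-01] [-0.94958266  0.52633346 -0.93766163] 0.020894104709615776
-0.002 [241.16936108 247.45125837] [314.30306825 316.27437183]
-0.001 [241.13587986 238.74334684] [314.36540728 307.74691106]
0 [241.10231077 230.01246878] [314.42790985 299.1971944 ]
[218.25120485 182.17953429] [322.08030848 280.64263269]
```

View pics/w9c.png

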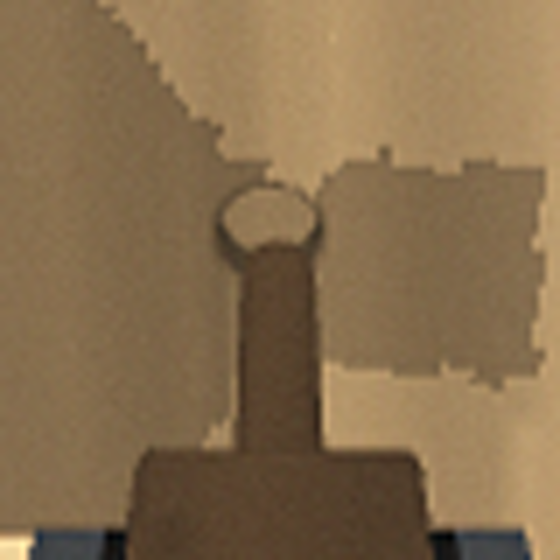

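Request:
send_rows --series "0 0 0 -0.8 0 0 0;0 0 0 -0.8 5 0 0;0 0 0 -0.8 10 0 0;0 0 0 -0.8 14 0 0;0 0 0 -0.8 18 0 0;0 0 0 -0.8 22 0 0;0 0 0 -0.8 22 0 0"

```text
clock: 13.83
position: [0.5527, -0.0965, 0.1613]
tool_rot: [-1.57, 0.001, 0.15]
force: [-0.3, -0.8, -0.1]
grip_width: 0.0217
```

```bash
python3 - <<'E'
from h import *
c=cams.get_calibration('wrist')
im=cams.grab_frame('wrist')[:,:,::-1]; cv2.imwrite('pics/w10.png',im)
crop(im,275,170,355,250,7,'pics/w10c.png')
E
```

```text
(no output)
```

View pics/w10c.png

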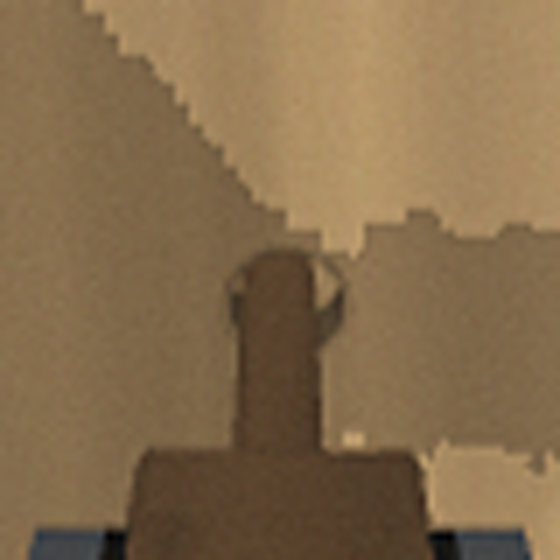

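Request:
send_rows --series "0 0 0 0.8 0 0.2 0;0 0 0 0.8 6 0.2 0;0 0 0 0.8 12 0.2 0;0 0 0 0.8 18 0.2 0;0 0 0 0.8 24 0.2 0;0 0 0 0.8 30 0.2 0;0 0 0 0.8 36 0.2 0;0 0 0 0.8 42 0.2 0;0 0 0 0.8 48 0.2 0;0 0 0 0.8 52 0.2 0;0 0 0 0.8 52 0.2 0;0 0 0 0.8 52 0.2 0"

```text
clock: 14.88
position: [0.5538, -0.0961, 0.1101]
tool_rot: [-1.571, 0.0, 0.15]
force: [-0.2, -0.0, -0.4]
grip_width: 0.0215
```

Request:
send_rows --series "0 0 0 0 3 0 0;0 0 0 0 5 0 0;0 0 0 0 7 0 0;0 0 0 0 7 0 0;0 0 0 0 7 0 0"

```text
clock: 15.3
position: [0.5538, -0.0962, 0.1032]
tool_rot: [-1.571, 0.0, 0.15]
force: [-0.3, 0.2, -1.5]
grip_width: 0.0216
```

Request:
send_rows --series "0 0 0 0 0.5 0 0;0 0 0 0 1 0 0;0 0 0 0 1 0 0;0 0 0 0 1 0 0"

```text
clock: 15.63
position: [0.5539, -0.0962, 0.1023]
tool_rot: [-1.571, -0.0, 0.15]
force: [-0.1, -0.6, -1.2]
grip_width: 0.0212
```

Request:
send_rows --series "0 0 0 0 0.5 0 0;0 0 0 0 1 0 0;0 0 0 0 1 0 0;0 0 0 0 1 0 0"

```text
clock: 15.97
position: [0.5539, -0.0962, 0.1017]
tool_rot: [-1.571, -0.0, 0.15]
force: [-3.0, 0.1, 8.3]
grip_width: 0.0214
```

Request:
send_rows --series "0 0 0 0 0 0 0.35;0 0 0 0 0 0 0.45;0 0 0 0 0 0 0.55;0 0 0 0 0 0 0.6;0 0 0 0 0 0 0.6;0 0 0 0 0 0 0.6"

```text
clock: 16.47
position: [0.5538, -0.0962, 0.1012]
tool_rot: [-1.571, 0.0, 0.15]
force: [0.1, -0.2, 0.5]
grip_width: 0.0513
```

```bash
python3 - <<'E'
from h import *
c=cams.get_calibration('wrist')
im=cams.grab_frame('wrist')[:,:,::-1]; cv2.imwrite('pics/w11.png',im); print(monitor.observe()['force'])
E
```

```text
[ 0.25093705  0.48521573 -0.28996503]
```

View pics/w11.png

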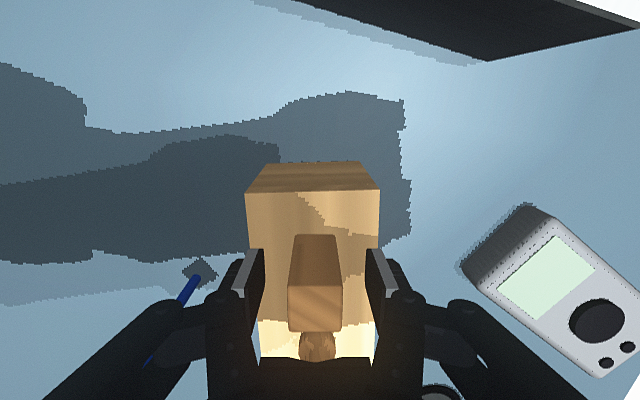

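Released and clear of the pads; the view matches the one before the grasp. Lift away.

Request:
send_rows --series "0 0 0 0 -15 0 0.6;0 0 0 0 -40 0 0.6;0 0 0 0 -75 0 0.6;0 0 0 0 -110 0 0.6;0 0 0 0 -150 0 0.6;0 0 0 0 -150 0 0.6;0 0 0 0 -150 0 0.6;0 0 0 0 -150 0 0.6;0 0 0 0 -150 0 0.6"

```text
clock: 17.27
position: [0.5534, -0.0962, 0.2503]
tool_rot: [-1.57, 0.002, 0.15]
force: [0.9, 0.9, 0.4]
grip_width: 0.0513
```

```bash
python3 - <<'E'
from h import *
c=cams.get_calibration('wrist')
im=cams.grab_frame('wrist')[:,:,::-1]; cv2.imwrite('pics/w12.png',im); print(monitor.observe()['force'])
im=cams.grab_frame('scene')[:,:,::-1]; cv2.imwrite('pics/s12.png',im);crop(im,220,100,420,300,3,'pics/s12c.png')
im=cams.grab_frame('top')[:,:,::-1]; cv2.imwrite('pics/t12.png',im)
E
```

```text
[-0.00190374  0.38056103 -0.19252138]
```

View pics/w12.png

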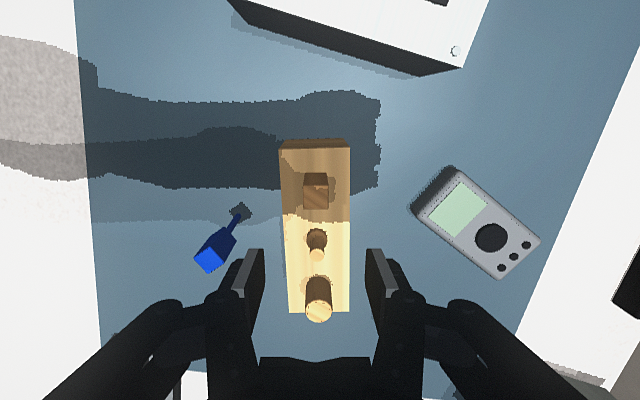

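View pics/s12c.png

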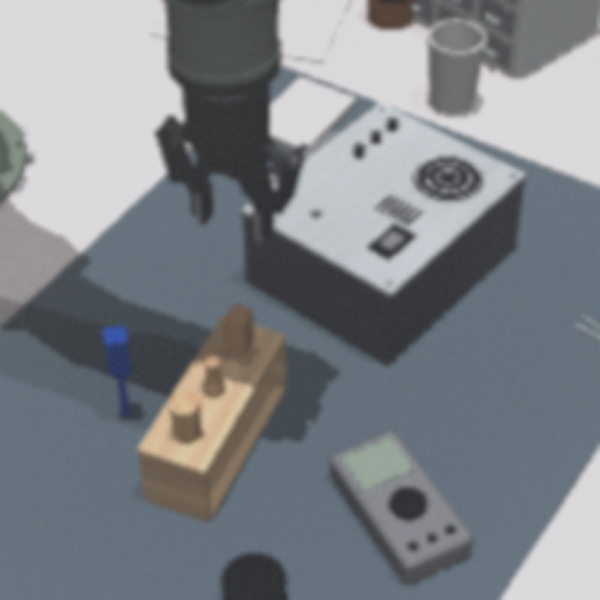

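View pics/t12.png

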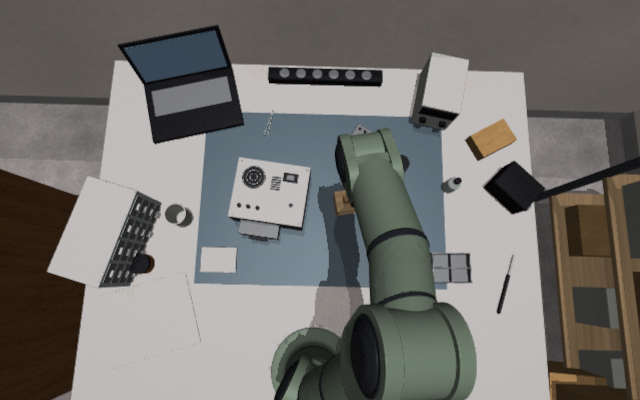

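```bash
python3 - <<'E'
from h import *
im=cv2.imread('pics/w12.png'); crop(im,265,125,365,235,5,'pics/w12c.png')
bot.job_done(); print(monitor.observe()['clock'])
E
```

```text
the job is handed in; nothing more can be done
the job is handed in; nothing more can be done
```

View pics/w12c.png

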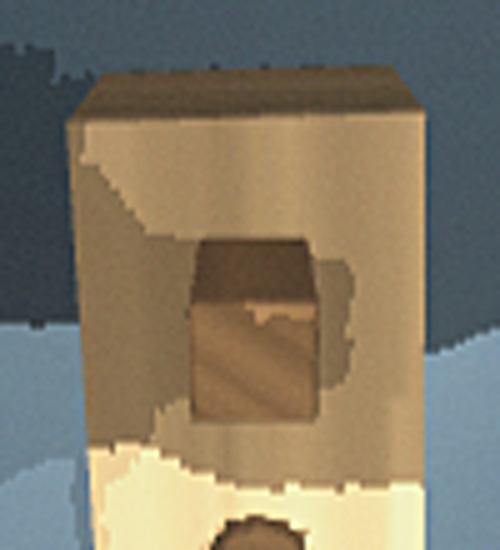

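The rod released the cassette and is hanging in the rack again. I handed the job in at about 17.5 s; no verdict was reported.

- **Catch:** I took the square-handled rod from the rack's +y hole and lowered its dowel through the release hole. I felt the button about 20 mm below the panel's top. The highest force I read on the catch was about 8 N. I held it down until the top view showed the cassette about 45 mm out and no longer moving.
- **Rod returned:** I hung the rod back in the same rack hole. Its shoulder seated at the same gripper height as at the start, 0.1017 m, with about 8 N of contact. I then opened the fingers and lifted clear.
- **Last checks:** The pictures show the rod upright on the plate and the cassette still out. The other two tools and the blue look-alike look unmoved, and so do the bench things that could be seen. The wrist force was about zero. The arm hid part of the rack and spool in the last top view, but the wrist and scene pictures show both.
- **Disagreements:** Several short moves ended 1 to 1.5 mm from the intended point, because the arm was still settling when they were planned. I corrected this from the wrist pictures before each insertion. The force reading fell briefly to 2 N as the catch let go, then read about 7.5 N while I held it.

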